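# Draw the pressing board out from under the drying frames

## Task

The two small frames in the dark wooden jig have dried. Draw the pressing board (the yellow board with the blue handle) out from under them without lifting, unstacking or toppling the stack: both frames and the cork block must stay stacked and settle down in the jig. Then gently lay the board flat on the middle of the large frame, either way round, and let go, leaving everything else where it is.

Things in the scene. Friction and masses are not known exactly. Their poses are not given: they have to be found in the camera images.
- press_board: pressing board under the stack: yellow blade 136 (x) x 80 (y) x 8 mm with a blue bar handle along +x. Origin: centre of the blade underside, at first 4 mm over the table, on the jig base. Handle 24 mm wide (y), from x = 52 to 142 and z = 8 to 26 mm; free beneath beyond the blade end (x = 68 mm). About 0.16 kg, centre of mass some 20 mm toward the handle
- board_grip (a point): middle of the free part of the blue handle, where to pinch it across its 24 mm width; on the board at x = 105, y = 0, z = 17 mm of its origin; axes as the board's. Its starting height is about 21 mm over the table
- jig: jig fixed to the table: dark base 4 mm thick (x -60 to 70, y +-85 mm), origin on the table at the middle of the stack. Two stop blocks 34 mm high on its +x edge, inner faces at x = 55 mm, at y = +-56 to +-84 mm: the board passes between them, the wider frames are held back. Draw the board along the jig +x; it is free of the frames after 130 mm, then the stack sinks 8 mm onto the base
- frame_a: small glazed clip frame with a blue-and-white print, 100 (x) x 156 (y) x 10 mm, directly on the board. Origin: centre of its underside; at the end 4 mm over the table, on the jig's base
- frame_b: small glazed clip frame with a pale green print, 100 (x) x 150 (y) x 10 mm, on frame_a. Origin: centre of its underside; at the end 14 mm over the table
- cork_block: cork pressing block 60 (x) x 95 (y) x 38 mm, the top of the stack, on frame_b. Origin: centre of its underside; at the end 24 mm over the table
- frame_c: large glazed clip frame with a plain white sheet, 150 (x) x 190 (y) x 10 mm, lying loose and flat on the table beside the jig, glass up. Origin: centre of its underside; its top is 10 mm over the table
- jar_brushes: black jar with paint brushes, 92 x 98 x 240 mm, bystander; origin under its centre
- glass_water: drinking glass 69 mm wide, 142 mm tall, bystander; origin under its centre
- bottle_a: brown bottle 60 mm wide, 130 mm tall, bystander; origin under its centre
- timer: red and cream kitchen timer 58 mm wide, 49 mm tall, bystander; origin under its centre

How it is judged (in metres and radians):
On the way:
1. the board is drawn clear of the stack, and the stack has settled in the jig (x of press_board in the frame of jig above 0.115 m and z of frame_a in the frame of jig between 0.001 and 0.007 m and angle between each of frame_a, frame_b, cork_block's own z axis and vertical below 0.05 rad and horizontal distance between each of frame_a, frame_b, cork_block and jig below 0.03 m and z of frame_b in the frame of jig between 0.011 and 0.017 m and z of cork_block in the frame of jig between 0.021 and 0.027 m), for 0.2 s.
At the end, for the whole second after the job is handed in: The board lies flat (0.06 rad), at rest, on the large frame, centres within 30 mm; that frame moved under 40 mm; frame_a lies on the jig base, frame_b on it, the cork block on top, each level (0.05 rad), at its height within 3 mm and within 30 mm of the jig centre (z of frame_a in the frame of jig between 0.001 and 0.007 m and angle between each of frame_a, frame_b, cork_block's own z axis and vertical below 0.05 rad and horizontal distance between each of frame_a, frame_b, cork_block and jig below 0.03 m and z of frame_b in the frame of jig between 0.011 and 0.017 m and z of cork_block in the frame of jig between 0.021 and 0.027 m and horizontal distance between press_board and frame_c below 0.03 m and z of press_board in the frame of frame_c between 0.007 and 0.014 m and angle between each of press_board, frame_c's own z axis and vertical below 0.06 rad and contact force between press_board and frame_c above 0.3 N and linear speed of press_board below 0.02 m/s and distance of frame_c from where it was at the start of the episode below 0.04 m); the robot touches nothing.
It fails at once if a frame or the cork block of the stack is lifted 15 mm or more above its starting height (z of frame_a in the frame of jig above 0.027 m or z of frame_b in the frame of jig above 0.037 m or z of cork_block in the frame of jig above 0.047 m).
It fails at once if the stack topples (the cork block or a frame tips more than 0.4 rad) (angle between any of frame_a, frame_b, cork_block's own z axis and vertical above 0.4 rad).
It fails at once if the large glazed frame is struck or pressed with more than 40 N by the board (contact force between press_board and frame_c above 40 N).
It fails at once if a bystander is moved more than 30 mm (distance of any of jar_brushes, glass_water, bottle_a, timer from where it was at the start of the episode above 0.03 m).
It also fails if it takes over 48 s, if anything falls off the work surface, if the arm or the gripper's body presses on something with over 40 N, if the wrist force passes 120 N, or if a joint passes its speed limit or range.

## Robot

A 7-joint arm with a two-finger parallel gripper is mounted at the origin on the work surface; the furniture and walls round the work are solid. World frame = base frame: x ahead of the robot, y to its left, z up, the work surface at z = 0. Lengths are in m, angles in degrees, forces in N, time in s.
With the tool pointing down it reaches from about 0.425 to 0.925 m from the base axis. Payload 6.8 kg.
Tool frame: the origin (TCP) lies midway between the tips of the shut fingers; the grasp point (between the pads) lies 19 mm behind it; z points along the fingers, y is the direction in which the jaws open and shut (so a half turn about z gives the same grasp; the last joint's range is limited). The gripper opens to 85 mm and grips with 20 to 120 N. Pads are 22 mm wide; open, the fingers measure 114 mm over their backs; the gripper's body (76 mm by 85 mm) begins 54 mm behind the grasp point. The pads swing forward as they close: fully open they stand 13 mm farther back than shut.
Start: joints at [67.947, 27.33, 1.283, 89.118, -0.659, 63.558, -4.761], TCP at [0.184, -0.649, 0.231] pointing down, gripper open.
Joint ranges: [-169.35, 169.35], [-19.33, 120.38], [-80.79, 83.38], [13.8, 139.57], [-78.32, 258.32], [9.67, 109.79], [-169.56, 169.56]. Speed limits (degrees/s): [136.94, 136.94, 180, 180, 180, 180, 180].

## Interface

Orientations are given as [roll, pitch, yaw] about the fixed x, y, z axes, in that order (R = Rz(yaw) Ry(pitch) Rx(roll)).
In Python, from station import r, optics, ticket gives the robot as it stands. The module is installed in compiled form; this text tells all that it offers.
- The arm moves only by the tool send_rows, never from a script. Its argument "targets" is a list of rows, each a list of 3 entries, a list of its own where there are three numbers: the shift along the world's x, y, z in mm, then the turn, a rotation vector about the world's x, y, z in rad, then the opening, from 0 (shut) to 1 (fully open). A call has exactly 10 rows; each row is the pose to reach, as a shift and turn from the pose measured when the call began; what a row does not reach only later rows make up. A row lasts 1/8 s, in which the tool goes at most 62.5 mm and 10.7 degrees, less where a joint would pass 70% of its speed; a pose out of reach is approached as far as the arm can. A call with a gripper value outside its range is refused whole. The fingers move at their own pace and stop on an object; "newtons" is the grip in N (left out, the last holds). Time passes only in rows, so rows that repeat a pose let the fingers close, or fill a call up. It gives the time, the measured TCP pose, the force and the opening at its end, in the units of the state.
- r.sense(): the state, without advancing time (a new reading comes with each control period).
- optics.grab_frame(name): name is "side" or "top" or "wrist"; returns a dict with "color" (384x512x3 uint8, blue, green, red), "range_z" (384x512 float32, m along the optical axis (not along the pixel's ray), 0 where there is no reading), "fx", "fy", "cx", "cy" (pixels), "eye" and "rotation" of the camera in the world; the wrist camera has in their place "T_tool_cam" (4x4, takes a point from camera to tool coordinates, whose origin is the TCP and whose axes are the flange's). Camera axes: x right, y up, looking along -z (the intrinsics and any distortion apply to the point x, -y, -z); pixel columns grow to the right and rows downward; lengths in m; the calibration is good to about 2 mm. A picture is of the moment at which its call begins: read the wrist's pose just before it.
- ticket.finish_job(): hands the job in, once; it reports no verdict.
The state is a dict: "time": time; "joint_positions": joint angles; "qd": joint speeds; "tau": joint torques, N m; "eef_pos": TCP position; "eef_rot": TCP orientation; "contact_force": force on the tool from outside, world axes, zero at the start; "wrist_torque": the same for the moment, N m; "width": opening from 0.0 (shut) to 1.0 (fully open).
Only numpy, scipy, OpenCV 4.12 (cv2) and the standard library are available. Lean on these libraries where they do the work, as an engineer would, in place of code of your own. Each camera call takes 0.05 s, during which the arm holds its last target.

## Working session

There is one attempt and no reset: what is moved stays moved. The work goes in short steps, Python scripts to look and compute and a tool call to move; the robot and the scene stay as the last step left them, time stands still between calls to the robot, and variables do not carry over. Pictures are saved under pics/ and viewed, and the job is handed in when it is done.

Besides the shell and the picture viewer there is one more tool, called after ">>>" by a JSON object that holds its "fn" and its "kwargs". send_rows: Moves the arm, as the interface text tells. Its arguments: {"type":"object","properties":{"targets":{"type":"array","items":{"type":"array"}},"newtons":{"type":"number"}},"required":["targets"]}

```bash
mkdir -p pics; python3 - <<'E'
from station import r, optics
import cv2
s=r.sense(); print({k:s[k] for k in("time","eef_pos","eef_rot","contact_force","width")})
for n in("side","top"):
    f=optics.grab_frame(n); cv2.imwrite(f"pics/{n}0.png",f["color"]); print(n,f["fx"],f["fy"],f["cx"],f["cy"],f["eye"],f["rotation"],[k for k in f])
E
```

```text
{'time': 0.0, 'eef_pos': array([ 0.18428454, -0.64872849,  0.23030868]), 'eef_rot': array([-1.79893031e+02,  8.21914703e-03,  1.58631007e+01]), 'contact_force': array([-0.13311062,  0.42373106, -0.38640592]), 'width': 1.0029563176262761}
side 378.10801205508596 378.10801205508596 258.6186750003957 190.51607504629547 [0.55314242 0.68256416 0.64820212] [  50.77251205    0.37863654 -178.28679697] ['color', 'range_z', 'fx', 'fy', 'cx', 'cy', 'eye', 'rotation']
top 393.3445912755381 393.3445912755381 253.430668129467 188.97097487912924 [0.37271351 0.00885318 0.97882887] [ 13.02590108  -0.12264113 -91.21276308] ['color', 'range_z', 'fx', 'fy', 'cx', 'cy', 'eye', 'rotation']
```

View pics/side0.png

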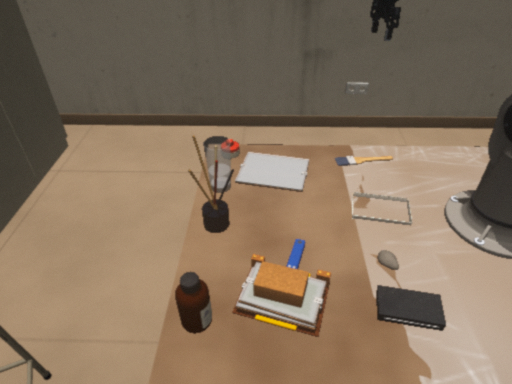

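View pics/top0.png

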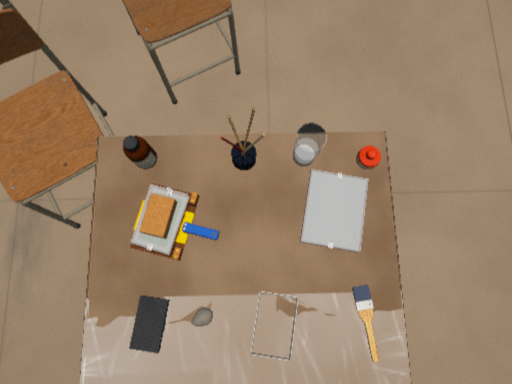

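```bash
cat > h.py <<'E'
import numpy as np, cv2
from scipy.spatial.transform import Rotation as R
def rays(f,uv):
    uv=np.atleast_2d(uv).astype(float)
    d=np.c_[(uv[:,0]-f["cx"])/f["fx"],-(uv[:,1]-f["cy"])/f["fy"],-np.ones(len(uv))]
    if "eye" in f: M=R.from_euler("xyz",f["rotation"],degrees=True).as_matrix(); e=np.array(f["eye"])
    else: M=f["M"]; e=f["e"]
    return e,d@M.T
def plane(f,uv,z):
    e,d=rays(f,uv); return e+d*((z-e[2])/d[:,2])[:,None]
def depth(f,uv):
    e,d=rays(f,uv); uv=np.atleast_2d(uv).astype(int); return e+d*f["range_z"][uv[:,1],uv[:,0]][:,None]
def wrist(optics,r):
    s=r.sense(); f=optics.grab_frame("wrist"); T=np.array(f["T_tool_cam"])
    Rt=R.from_euler("xyz",s["eef_rot"],degrees=True).as_matrix()
    f["M"]=Rt@T[:3,:3]; f["e"]=Rt@T[:3,3]+s["eef_pos"]; return f,s
def blob(f,lo,hi,name=""):
    h=cv2.cvtColor(f["color"],cv2.COLOR_BGR2HSV); m=cv2.inRange(h,lo,hi)
    c=[x for x in cv2.findContours(m,0,2)[0] if cv2.contourArea(x)>25]
    return sorted(c,key=cv2.contourArea)[::-1]
E
python3 - <<'E'
from h import *
from station import r,optics
np.set_printoptions(precision=4,suppress=True)
for n in("top","side"):
    f=optics.grab_frame(n)
    print(n,"table pts", depth(f,[[250,270],[120,270],[380,270]] if n=="top" else [[330,220],[220,330]]))
    for nm,lo,hi,z in(("blue",(105,150,60),(125,255,255),.03),("yellow",(22,150,100),(35,255,255),.012),("orange",(8,150,60),(20,255,255),.062)):
        for c in blob(f,lo,hi)[:4]:
            rc=cv2.minAreaRect(c); b=cv2.boxPoints(rc)
            print(nm,cv2.contourArea(c),rc[0],"\n",plane(f,b,z),"mean",plane(f,[rc[0]],z),"depth",depth(f,[rc[0]]))
    h=cv2.cvtColor(f["color"],cv2.COLOR_BGR2HSV)
    print(h[210,335] if n=="top" else h[172,272])
E
```

```text
top table pts [[ 0.3965  0.0146  0.0007]
 [ 0.4032  0.3307  0.0017]
 [ 0.3898 -0.3013  0.0036]]
blue 246.5 (201.56845092773438, 231.1182861328125) 
 [[0.4911 0.1705 0.03  ]
 [0.5115 0.1654 0.03  ]
 [0.4894 0.0888 0.03  ]
 [0.4692 0.0942 0.03  ]] mean [[0.4903 0.1296 0.03  ]] depth [[0.49   0.1293 0.0324]]
yellow 207.5 (184.8000030517578, 227.10000610351562) 
 [[0.4691 0.1977 0.012 ]
 [0.5468 0.1734 0.012 ]
 [0.538  0.1486 0.012 ]
 [0.4606 0.1733 0.012 ]] mean [[0.5033 0.1733 0.012 ]] depth [[0.5007 0.1701 0.0308]]
orange 8690.5 (40.4000129699707, 135.80001831054688) 
 [[0.7841 0.7068 0.062 ]
 [0.9151 0.4732 0.062 ]
 [0.6774 0.347  0.062 ]
 [0.56   0.5725 0.062 ]] mean [[0.7302 0.5249 0.062 ]] depth [[ 0.8707  0.7277 -0.2983]]
orange 1615.0 (180.8763885498047, 13.475929260253906) 
 [[1.0993 0.3181 0.062 ]
 [1.149  0.0722 0.062 ]
 [1.039  0.0547 0.062 ]
 [0.9916 0.2952 0.062 ]] mean [[1.069  0.1857 0.062 ]] depth [[ 1.342   0.255  -0.2975]]
orange 1267.5 (12.739546775817871, 32.11383819580078) 
 [[1.0654 0.712  0.062 ]
 [1.1148 0.6035 0.062 ]
 [0.9782 0.543  0.062 ]
 [0.9317 0.649  0.0
[... 948 characters left out ...]
87 0.2343 0.062 ]] depth [[0.5388 0.2381 0.0669]]
orange 247.5 (191.37998962402344, 292.84002685546875) 
 [[0.7291 0.2514 0.062 ]
 [0.6716 0.2367 0.062 ]
 [0.6591 0.2798 0.062 ]
 [0.7141 0.2932 0.062 ]] mean [[0.6935 0.2658 0.062 ]] depth [[0.6816 0.3012 0.1118]]
orange 174.5 (277.30340576171875, 321.552978515625) 
 [[0.611  0.344  0.062 ]
 [0.614  0.2957 0.062 ]
 [0.4564 0.2959 0.062 ]
 [0.4622 0.3438 0.062 ]] mean [[0.5357 0.3205 0.062 ]] depth [[0.5341 0.2885 0.01  ]]
orange 75.5 (323.0000305175781, 274.0000305175781) 
 [[0.4616 0.2204 0.062 ]
 [0.4554 0.2028 0.062 ]
 [0.432  0.2125 0.062 ]
 [0.4385 0.2298 0.062 ]] mean [[0.4468 0.2165 0.062 ]] depth [[0.4417 0.1939 0.0335]]
[ 10   8 200]
```

>>> {"fn": "send_rows", "kwargs": {"targets": [[[26,32,10],[0,0,0.05],1],[[52,64,20],[0,0,0.1],1],[[80,96,30],[0,0,0.15],1],[[106,128,40],[0,0,0.2],1],[[133,160,50],[0,0,0.25],1],[[160,192,60],[0,0,0.3],1],[[190,224,70],[0,0,0.35],1],[[220,256,80],[0,0,0.4],1],[[245,288,90],[0,0,0.45],1],[[265,320,100],[0,0,0.5],1]], "newtons": 40}}

```text
time: 1.45
eef_pos: [0.4502, -0.3276, 0.3309]
eef_rot: [-179.9, 0.0, 44.6]
contact_force: [0.6, -0.0, -0.2]
width: 0.998
```

```bash
python3 - <<'E'
from h import *
from station import r,optics
np.set_printoptions(precision=4,suppress=True)
f,s=wrist(optics,r); cv2.imwrite("pics/w1.png",f["color"])
print({k:s[k] for k in("time","eef_pos","eef_rot","joint_positions")})
print(f["e"],"\n",f["M"])
E
```

```text
{'time': 1.45, 'eef_pos': array([ 0.4502, -0.3276,  0.3309]), 'eef_rot': array([-179.927 ,    0.0012,   44.635 ]), 'joint_positions': array([ 41.7284,  12.4088, -14.3813,  97.3598,   3.2194,  70.7069,
       -18.7638])}
[ 0.5098 -0.2689  0.4739] 
 [[ 0.703   0.6729  0.2304]
 [-0.7112  0.6662  0.2244]
 [-0.0025 -0.3216  0.9469]]
```

View pics/w1.png

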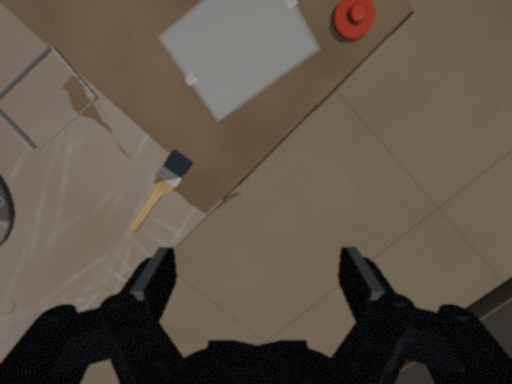

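The wrist view shows part of the white frame at (240,55), the red timer at (355,17) and the table edge. I'll measure frame_c from the earlier fixed views, then move over the handle.

```bash
python3 - <<'E'
from h import *
np.set_printoptions(precision=4,suppress=True)
P={"top":(393.34459,253.43067,188.97097,[0.37271351,0.00885318,0.97882887],[13.02590108,-0.12264113,-91.21276308]),
"side":(378.10801,258.61868,190.51608,[0.55314242,0.68256416,0.64820212],[50.77251205,0.37863654,-178.28679697])}
for n,p in P.items():
    f=dict(color=cv2.imread(f"pics/{n}0.png"),fx=p[0],fy=p[0],cx=p[1],cy=p[2],eye=p[3],rotation=p[4])
    for c in blob(f,(0,0,150),(180,40,255))[:6]:
        rc=cv2.minAreaRect(c); q=plane(f,c[:,0],.01)
        cen,sz,a=cv2.minAreaRect((q[:,:2]*1000).astype(np.float32)); 
        print(n,cv2.contourArea(c),rc[0],"world rect mm",cen,sz,a)
E
```

```text
top 4183.0 (334.4384460449219, 209.99232482910156) world rect mm (540.698974609375, -200.03558349609375) (146.5868377685547, 194.2544403076172) 78.59827423095703
top 2381.5 (159.40721130371094, 218.64659118652344) world rect mm (527.005859375, 235.1857452392578) (103.65919494628906, 161.8522491455078) 73.34105682373047
top 968.5 (98.95818328857422, 347.8702087402344) world rect mm (229.8261260986328, 360.02349853515625) (135.54443359375, 112.70905303955078) 11.113334655761719
top 345.0 (305.7000427246094, 148.6000213623047) world rect mm (701.4171752929688, -135.54727172851562) (53.270729064941406, 59.93672561645508) 61.670074462890625
top 115.0 (363.7432556152344, 304.4595031738281) world rect mm (310.6400146484375, -253.12567138671875) (18.916667938232422, 40.41133117675781) 7.807948112487793
top 49.0 (131.1989288330078, 358.14056396484375) world rect mm (203.3665771484375, 292.05523681640625) (21.637266159057617, 45.06926727294922) 23.044050216674805
side 1870.0 (271.9497985839844, 169.88475036621094) world rect mm (542.9503784179688, -196.34393310546875) (146.5289306640625, 191.56927490234375) 78.2361068725586
side 1344.0 (282.4678955078125, 290.9403991699219) world rect mm (523.6912231445312, 217.15505981445312) (99.87312316894531, 161.53187561035156) 71.48808288574219
side 836.5 (474.88140869140625, 229.66671752929688) world rect mm (70.25711822509766, 6.4229736328125) (86.84964752197266, 215.808349609375) 5.291312217712402
side 436.0 (465.0, 371.0) world rect mm (228.36761474609375, 372.1989440917969) (111.00995635986328, 40.21179962158203) 1.5462520122528076
side 149.0 (222.74998474121094, 175.24998474121094) world rect mm (683.3272094726562, -167.5272216796875) (30.804834365844727, 103.30400085449219) 1.6321040391921997
side 122.5 (469.8529968261719, 353.5882568359375) world rect mm (199.74319458007812, 342.6552734375) (13.711727142333984, 52.03794479370117) 79.82414245605469
```

>>> {"fn": "send_rows", "kwargs": {"targets": [[[10,40,-5],[0,0,0.05],1],[[15,80,-10],[0,0,0.1],1],[[20,120,-15],[0,0,0.15],1],[[25,160,-20],[0,0,0.2],1],[[25,200,-25],[0,0,0.25],1],[[20,240,-30],[0,0,0.3],1],[[10,280,-35],[0,0,0.35],1],[[0,320,-40],[0,0,0.4],1],[[-5,350,-45],[0,0,0.45],1],[[-10,375,-50],[0,0,0.5],1]]}}

```text
time: 2.75
eef_pos: [0.444, 0.0538, 0.2823]
eef_rot: [180.0, -0.2, 74.0]
contact_force: [-0.3, -0.5, 0.1]
width: 0.999
```

```bash
python3 - <<'E'
from h import *
from station import r,optics
np.set_printoptions(precision=4,suppress=True)
f,s=wrist(optics,r); cv2.imwrite("pics/w2.png",f["color"])
import pickle; pickle.dump((f,s),open("w2.pkl","wb"))
print({k:s[k] for k in("time","eef_pos","eef_rot","joint_positions")})
for nm,lo,hi,z in(("blue",(105,150,60),(125,255,255),.03),("yellow",(22,150,80),(35,255,255),.012),("orange",(8,150,60),(20,255,255),.034)):
    for c in blob(f,lo,hi)[:4]:
        q=plane(f,c[:,0],z); cen,sz,a=cv2.minAreaRect((q[:,:2]*1000).astype(np.float32))
        print(nm,cv2.contourArea(c),cv2.minAreaRect(c)[0],cen,sz,a,depth(f,[cv2.minAreaRect(c)[0]]))
E
```

```text
{'time': 2.75, 'eef_pos': array([0.444 , 0.0538, 0.2823]), 'eef_rot': array([179.9704,  -0.2118,  73.9545]), 'joint_positions': array([ 18.3882,   4.8665, -34.599 , 113.2412,   2.9249,  62.6424,
       -33.4983])}
blue 860.0 (275.5, 90.0) (491.7881164550781, 132.90174865722656) (79.1326904296875, 19.287763595581055) 74.68729400634766 [[0.4922 0.1341 0.0307]]
yellow 720.5 (275.0, 55.99999237060547) (503.5899658203125, 175.0876007080078) (24.021743774414062, 79.19640350341797) 73.98123168945312 [[0.502  0.1733 0.0309]]
orange 312.0 (231.94631958007812, 54.27109909057617) (450.4284362792969, 189.6366729736328) (22.260231018066406, 44.831661224365234) 72.417236328125 [[0.4506 0.1895 0.0357]]
orange 138.0 (312.5, 56.0) (546.7680053710938, 160.48582458496094) (18.2193660736084, 18.603742599487305) 77.04496765136719 [[0.5528 0.1621 0.0039]]
orange 55.0 (330.5, 56.0) (567.8557739257812, 153.9317626953125) (15.918334007263184, 21.400318145751953) 73.97972869873047 [[0.5679 0.1538 0.0358]]
```

View pics/w2.png

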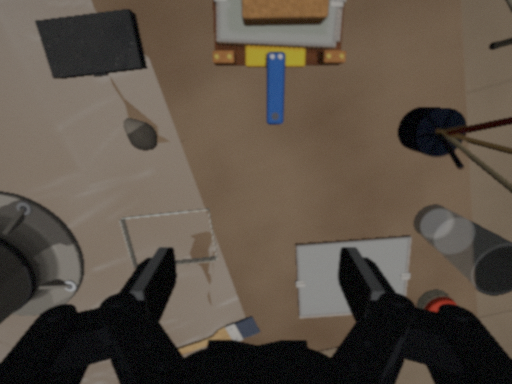

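The wrist view shows the handle at (275,90), the blade end at (275,56), the stops at about (223,57) and (333,57), and frame_c with its centre near (350,275).

```bash
python3 - <<'E'
from h import *
import pickle
np.set_printoptions(precision=4,suppress=True)
f,s=pickle.load(open("w2.pkl","rb"))
v,u=np.mgrid[0:110,190:370]; uv=np.c_[u.ravel(),v.ravel()]
p=depth(f,uv); h=cv2.cvtColor(f["color"],cv2.COLOR_BGR2HSV)[uv[:,1],uv[:,0]]
m=(h[:,0]>5)&(h[:,0]<21)&(h[:,1]>130)&(p[:,2]>.031)&(p[:,2]<.040)
for lo in (m&(uv[:,0]<275)&(uv[:,1]>40), m&(uv[:,0]>275)&(uv[:,1]>40)):
    print(lo.sum(),np.median(p[lo],0),p[lo].min(0),p[lo].max(0))
a=np.median(p[m&(uv[:,0]<275)&(uv[:,1]>40)],0);b=np.median(p[m&(uv[:,0]>275)&(uv[:,1]>40)],0)
print("jig yaw",np.degrees(np.arctan2(*(b-a)[1::-1]))-90,np.hypot(*(b-a)[:2]))
E
```

```text
255 [0.4395 0.1895 0.0344] [0.4254 0.1799 0.0311] [0.4534 0.1997 0.0366]
241 [0.5716 0.1516 0.0343] [0.5583 0.1435 0.0312] [0.5854 0.1616 0.0364]
jig yaw -105.99830356447156 0.1374527741420549
```

>>> {"fn": "send_rows", "kwargs": {"targets": [[[10,16,-25],[0,0,0],1],[[20,32,-50],[0,0,0],1],[[30,48,-75],[0,0,0],1],[[38,60,-100],[0,0,0],1],[[44,70,-125],[0,0,0],1],[[46,73,-150],[0,0,0],1],[[46,73,-175],[0,0,0],1],[[46,73,-190],[0,0,0],1],[[46,73,-200],[0,0,0],1],[[46,73,-200],[0,0,0],1]]}}

```text
time: 4.05
eef_pos: [0.4889, 0.13, 0.0815]
eef_rot: [-179.9, -0.3, 74.3]
contact_force: [0.4, -0.1, 0.6]
width: 0.999
```

```bash
python3 - <<'E'
from h import *
from station import r,optics
np.set_printoptions(precision=4,suppress=True)
f,s=wrist(optics,r); cv2.imwrite("pics/w3.png",f["color"])
print({k:s[k] for k in("time","eef_pos","eef_rot")})
for nm,lo,hi,z in(("blue",(105,150,60),(125,255,255),.03),):
    for c in blob(f,lo,hi)[:2]:
        q=plane(f,c[:,0],z); cen,sz,a=cv2.minAreaRect((q[:,:2]*1000).astype(np.float32))
        print(nm,cv2.contourArea(c),cv2.minAreaRect(c)[0],cen,sz,a,depth(f,[cv2.minAreaRect(c)[0]]))
E
```

```text
{'time': 4.05, 'eef_pos': array([0.4889, 0.13  , 0.0815]), 'eef_rot': array([-179.9196,   -0.2554,   74.2788])}
blue 2980.0 (261.0, 202.0) (493.2984619140625, 135.91867065429688) (86.21714782714844, 21.1580810546875) 73.8298110961914 [[0.4944 0.1386 0.0301]]
```

View pics/w3.png

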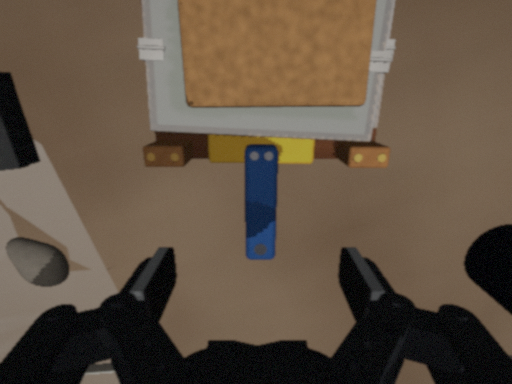

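The wrist view shows the handle at (261,202), centred between the open fingers, and both stops at about (165,155) and (368,155). I'll go down about 2 mm to the side of here and close.

>>> {"fn": "send_rows", "kwargs": {"targets": [[[2,-2,-15],[0,0,-0.004],1],[[2,-2,-30],[0,0,-0.004],1],[[2,-2,-45],[0,0,-0.004],1],[[2,-2,-58],[0,0,-0.004],1],[[2,-2,-68],[0,0,-0.004],1],[[2,-2,-74],[0,0,-0.004],1],[[2,-2,-76],[0,0,-0.004],1],[[2,-2,-76],[0,0,-0.004],1],[[2,-2,-76],[0,0,-0.004],0.6],[[2,-2,-76],[0,0,-0.004],0.4]], "newtons": 50}}

```text
time: 5.35
eef_pos: [0.4915, 0.1282, 0.0064]
eef_rot: [180.0, -0.3, 74.0]
contact_force: [-0.0, -0.4, 0.5]
width: 0.6
```

>>> {"fn": "send_rows", "kwargs": {"targets": [[[0,0,0],[0,0,0],0.3],[[0,0,0],[0,0,0],0.2],[[0,0,0],[0,0,0],0.1],[[0,0,0],[0,0,0],0],[[0,0,0],[0,0,0],0],[[0,0,0],[0,0,0],0],[[0,0,0],[0,0,0],0],[[0,0,0],[0,0,0],0],[[0,0,0],[0,0,0],0],[[0,0,0],[0,0,0],0]]}}

```text
time: 6.6
eef_pos: [0.4916, 0.1282, 0.0067]
eef_rot: [180.0, -0.3, 74.1]
contact_force: [-1.3, -0.7, 5.2]
width: 0.267
```

```bash
python3 - <<'E'
from h import *
from station import r,optics
s=r.sense(); print({k:s[k] for k in("time","eef_pos","eef_rot","contact_force","width","wrist_torque")})
f=optics.grab_frame("side"); cv2.imwrite("pics/s4.png",cv2.resize(f["color"][200:350,200:360],None,fx=4,fy=4))
E
```

```text
{'time': 6.6, 'eef_pos': array([0.49161489, 0.1281981 , 0.00673093]), 'eef_rot': array([179.97872574,  -0.29595496,  74.05294799]), 'contact_force': array([-1.27813311, -0.66541748,  5.18916072]), 'width': 0.2669145304872745, 'wrist_torque': array([-0.10613583,  0.28979156,  0.04238872])}
```

View pics/s4.png

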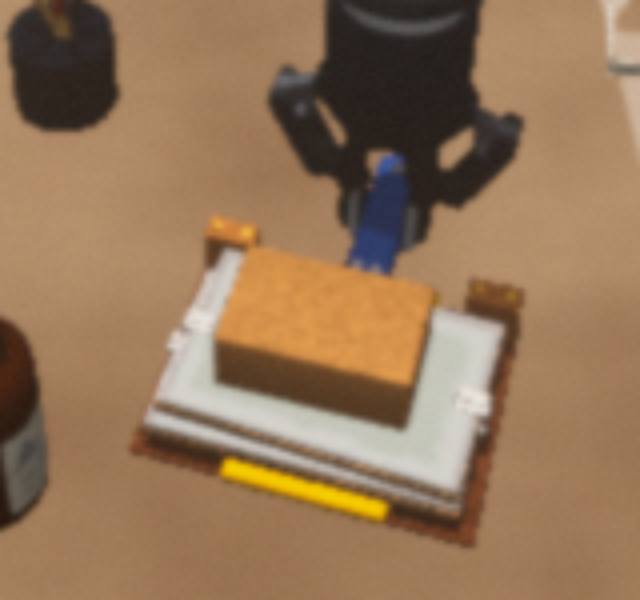

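Gripped: the handle is held at about (385,210) in the crop, with the stack undisturbed. I'll draw slowly along the jig +x, which in world axes is (-0.276, -0.961).

>>> {"fn": "send_rows", "kwargs": {"targets": [[[-0.8,-2.9,0],[0,0,0],0],[[-2.2,-7.7,0],[0,0,0],0],[[-3.6,-12.5,0],[0,0,0],0],[[-5,-17.3,0],[0,0,0],0],[[-6.3,-22.1,0],[0,0,0],0],[[-7.7,-26.9,0],[0,0,0],0],[[-9.1,-31.7,0],[0,0,0],0],[[-10.5,-36.5,0],[0,0,0],0],[[-11.8,-41.3,0],[0,0,0],0],[[-13.2,-46.1,0],[0,0,0],0]]}}

```text
time: 7.9
eef_pos: [0.479, 0.0836, 0.0069]
eef_rot: [179.9, -0.5, 74.1]
contact_force: [1.2, 8.0, -4.0]
width: 0.271
```

```bash
python3 - <<'E'
from h import *
from station import r,optics
s=r.sense(); print({k:s[k] for k in("time","eef_pos","eef_rot","contact_force","width","wrist_torque")})
f=optics.grab_frame("side"); cv2.imwrite("pics/s5.png",cv2.resize(f["color"][200:350,200:360],None,fx=4,fy=4))
E
```

```text
{'time': 7.9, 'eef_pos': array([0.4790362 , 0.08359416, 0.00688833]), 'eef_rot': array([179.92765342,  -0.47533588,  74.10795599]), 'contact_force': array([ 1.17797667,  7.95444582, -4.0180529 ]), 'width': 0.27067756297962225, 'wrist_torque': array([ 1.47407622, -0.34780766, -0.00437331])}
```

View pics/s5.png

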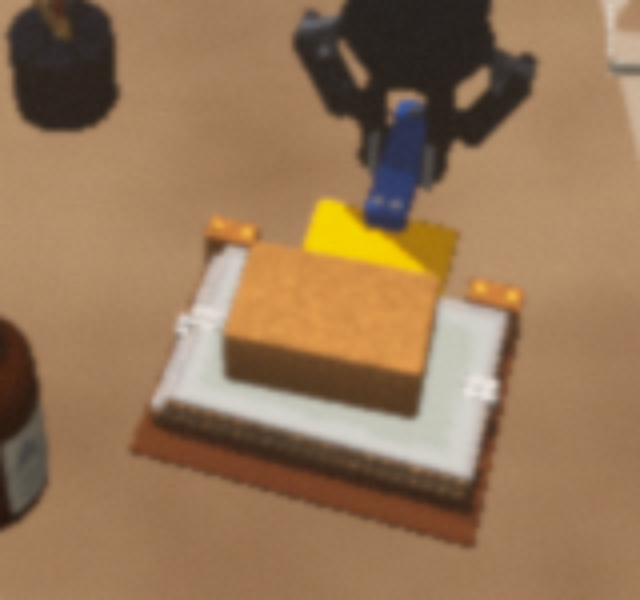

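The board has come out about 46 mm (yellow at (380,240)), the frames rest against the stops and the drag is 8 N. I'll carry on.

>>> {"fn": "send_rows", "kwargs": {"targets": [[[-1.4,-4.8,0],[0,0,0],0],[[-2.8,-9.6,0],[0,0,0],0],[[-4.1,-14.4,0],[0,0,0],0],[[-5.5,-19.2,0],[0,0,0],0],[[-6.9,-24,0],[0,0,0],0],[[-8.3,-28.8,0],[0,0,0],0],[[-9.6,-33.6,0],[0,0,0],0],[[-11,-38.4,0],[0,0,0],0],[[-12.4,-43.2,0],[0,0,0],0],[[-13.8,-48,0],[0,0,0],0]]}}

```text
time: 9.2
eef_pos: [0.4643, 0.0335, 0.0067]
eef_rot: [180.0, -0.3, 74.1]
contact_force: [0.1, 0.8, -0.4]
width: 0.271
```

```bash
python3 - <<'E'
from h import *
from station import r,optics
s=r.sense(); print({k:s[k] for k in("time","eef_pos","eef_rot","contact_force","width","wrist_torque")})
f=optics.grab_frame("side"); cv2.imwrite("pics/s6.png",cv2.resize(f["color"][200:350,200:360],None,fx=4,fy=4))
E
```

```text
{'time': 9.2, 'eef_pos': array([0.46427675, 0.03354662, 0.00667633]), 'eef_rot': array([179.99090247,  -0.31873157,  74.06359299]), 'contact_force': array([ 0.10393735,  0.78032819, -0.41273158]), 'width': 0.2713867561774458, 'wrist_torque': array([ 0.24323432, -0.04237124, -0.0133967 ])}
```

View pics/s6.png

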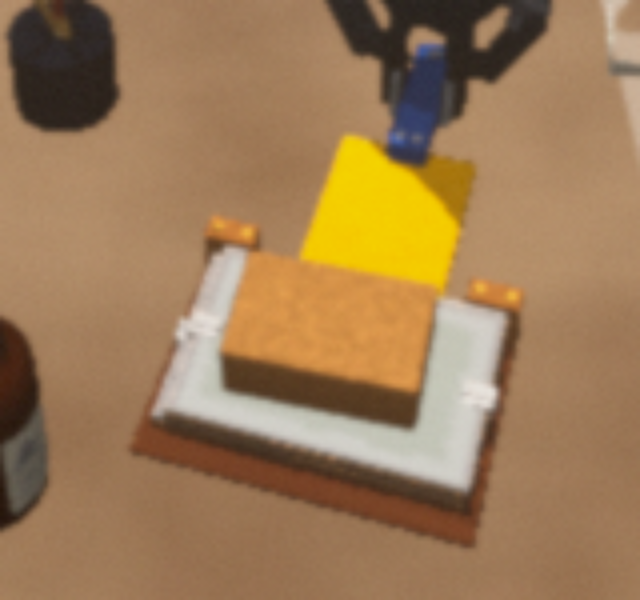

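About 98 mm is out, and the stack has tipped back slightly onto the base, as expected. I'll draw it clear now.

>>> {"fn": "send_rows", "kwargs": {"targets": [[[-1.4,-4.8,0],[0,0,0],0],[[-2.8,-9.6,0],[0,0,0],0],[[-4.1,-14.4,0],[0,0,0],0],[[-5.5,-19.2,0],[0,0,0],0],[[-6.9,-24,0],[0,0,0],0],[[-8.3,-28.8,0],[0,0,0],0],[[-9.6,-33.6,0],[0,0,0],0],[[-11,-38.4,0],[0,0,0],0],[[-12.4,-43.2,0],[0,0,0],0],[[-13.8,-48,0],[0,0,0],0]]}}

```text
time: 10.5
eef_pos: [0.4498, -0.0162, 0.0064]
eef_rot: [-180.0, -0.2, 74.0]
contact_force: [-0.3, 0.3, -1.7]
width: 0.27
```

```bash
python3 - <<'E'
from h import *
from station import r,optics
s=r.sense(); print({k:s[k] for k in("time","eef_pos","eef_rot","contact_force","width","wrist_torque")})
f=optics.grab_frame("side"); cv2.imwrite("pics/s7.png",cv2.resize(f["color"][200:350,200:360],None,fx=4,fy=4))
E
```

```text
{'time': 10.5, 'eef_pos': array([ 0.44975539, -0.01618564,  0.00644673]), 'eef_rot': array([-179.9643494 ,   -0.22998204,   73.98239658]), 'contact_force': array([-0.32655974,  0.26530783, -1.72980204]), 'width': 0.2695134645268388, 'wrist_torque': array([-0.12605028,  0.03152635,  0.00381338])}
```

View pics/s7.png

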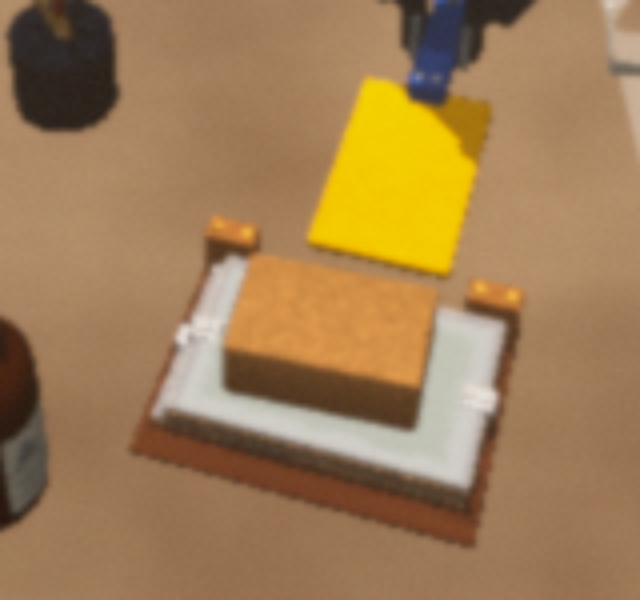

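The stack has settled and the board is clear in front of the stops (lower edge at about (380,255)). Next I'll measure the board's offset from the TCP and the stack heights.

```bash
python3 - <<'E'
from h import *
from station import r,optics
np.set_printoptions(precision=4,suppress=True)
s=r.sense(); J=np.array([.5228,.2306]); a=np.radians(-106); X=np.array([np.cos(a),np.sin(a)]);Y=np.array([-X[1],X[0]])
for n in("side","top"):
    f=optics.grab_frame(n)
    c=blob(f,(22,150,80),(35,255,255))[0]; q=plane(f,c[:,0],.013)[:,:2]
    cen,sz,an=cv2.minAreaRect((q*1000).astype(np.float32)); d=np.array(cen)/1000-s["eef_pos"][:2]
    print(n,"blade",cen,sz,an,"TCP ahead of centre",-d@X,-d@Y, "jig x",(np.array(cen)/1000-J)@X,"tail",((q-J)@X).min())
    H=f["range_z"].shape; v,u=np.mgrid[0:H[0],0:H[1]]; uv=np.c_[u.ravel(),v.ravel()]; p=depth(f,uv)
    L=np.c_[(p[:,:2]-J)@X,(p[:,:2]-J)@Y,p[:,2]]; m=(abs(L[:,0])<65)&(abs(L[:,1])<.1)&(f["range_z"].ravel()>0)
    k=m&(abs(L[:,0])<.05)&(L[:,2]>.052)&(L[:,2]<.08); print("cork top z",np.median(L[k,2]),np.percentile(L[k],[2,98],axis=0), "tilt fit",np.linalg.lstsq(np.c_[L[k,:2],np.ones(k.sum())],L[k,2],rcond=None)[0])
    k=m&(abs(L[:,0])<.05)&(L[:,2]>.014)&(L[:,2]<.034)&(abs(L[:,1])>.054)&(abs(L[:,1])<.072)&(L[:,0]<.04); print("frame b top",np.median(L[k,2]),k.sum(),np.percentile(L[k],[2,98],axis=0))
E
```

```text
side blade (479.36334228515625, 86.5018081665039) (134.339599609375, 77.23501586914062) 74.06417083740234 TCP ahead of centre 0.10765607814509041 -0.00023990576729254707 jig x 0.15048883774155927 tail 0.0833442154535258
cork top z 0.06073090633500505 [[-0.0296 -0.043   0.0537]
 [ 0.0294  0.0476  0.0629]] tilt fit [0.0302 0.0013 0.0605]
frame b top 0.022999884975818063 685 [[-0.0462 -0.0713  0.0166]
 [ 0.0371  0.0715  0.0253]]
top blade (477.5362854003906, 82.32074737548828) (133.26454162597656, 79.27684783935547) 74.08873748779297 TCP ahead of centre 0.10313337942965348 0.000363917491387376 jig x 0.1550115364569962 tail 0.0883878813985905
cork top z 0.0619284550603843 [[-0.025  -0.0434  0.0571]
 [ 0.0336  0.0478  0.0654]] tilt fit [-0.0174  0.004   0.0618]
frame b top 0.024021219068639466 488 [[-0.0424 -0.0713  0.0209]
 [ 0.0384  0.071   0.0279]]
```

>>> {"fn": "send_rows", "kwargs": {"targets": [[[0,0,5],[0,0,0],0],[[0,0,12],[0,0,0],0],[[0,0,20],[0,0,0],0],[[0,0,30],[0,0,0],0],[[0,0,40],[0,0,0],0],[[0,0,50],[0,0,0],0],[[0,0,60],[0,0,0],0],[[0,0,65],[0,0,0],0],[[0,0,65],[0,0,0],0],[[0,0,65],[0,0,0],0]]}}

```text
time: 11.9
eef_pos: [0.4496, -0.0161, 0.0713]
eef_rot: [-179.9, -0.2, 74.0]
contact_force: [-0.3, 0.3, -1.0]
width: 0.267
```

```bash
python3 - <<'E'
from h import *
from station import r,optics
s=r.sense(); print({k:s[k] for k in("time","eef_pos","eef_rot","contact_force","width","wrist_torque")})
f=optics.grab_frame("side"); cv2.imwrite("pics/s8.png",cv2.resize(f["color"][130:330,180:380],None,fx=3,fy=3))
v,u=np.mgrid[0:384,0:512]; uv=np.c_[u.ravel(),v.ravel()]
h=cv2.cvtColor(f["color"],cv2.COLOR_BGR2HSV); m=cv2.erode(cv2.inRange(h,(22,150,80),(35,255,255)),np.ones((3,3)))
p=depth(f,uv)[m.ravel()>0]; c=np.median(p,0); print(c, np.linalg.lstsq(np.c_[p[:,:2]-c[:2],np.ones(len(p))],p[:,2],rcond=None)[0])
E
```

```text
{'time': 11.9, 'eef_pos': array([ 0.4496411 , -0.01613408,  0.07125825]), 'eef_rot': array([-179.94661763,   -0.22692963,   73.95308105]), 'contact_force': array([-0.31645661,  0.26114534, -1.04791483]), 'width': 0.2672262859025716, 'wrist_torque': array([-0.1284002 ,  0.04299486,  0.00289396])}
[0.48476384 0.09936787 0.07516629] [0.13481547 0.58681272 0.07837421]
```

View pics/s8.png

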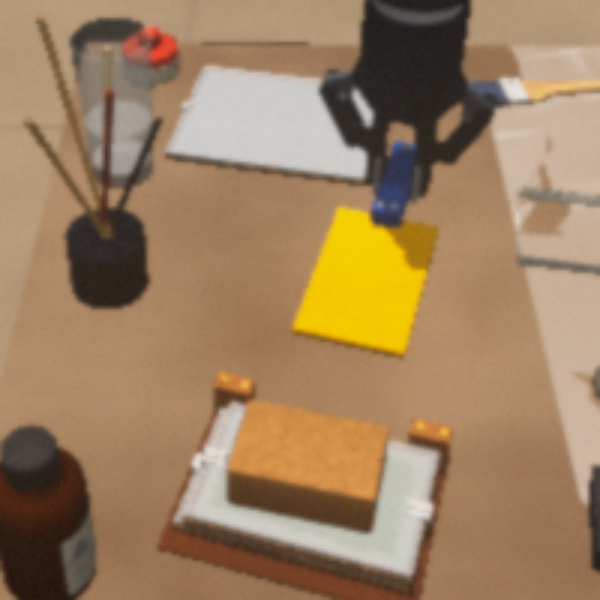

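The stack is level: cork top at 62 mm, frame_b top at 24 mm, as expected. I'll carry the board across at this height to above frame_c.

>>> {"fn": "send_rows", "kwargs": {"targets": [[[4,-15,0],[0,0,0.005],0],[[10,-40,0],[0,0,0.012],0],[[18,-72,0],[0,0,0.02],0],[[27,-108,0],[0,0,0.03],0],[[37,-146,0],[0,0,0.04],0],[[46,-184,0],[0,0,0.05],0],[[55,-220,0],[0,0,0.06],0],[[63,-252,0],[0,0,0.068],0],[[69,-275,0],[0,0,0.074],0],[[71,-285,0],[0,0,0.077],0]]}}

```text
time: 13.2
eef_pos: [0.5203, -0.3025, 0.0705]
eef_rot: [-179.9, -0.2, 78.3]
contact_force: [0.1, -0.0, -0.8]
width: 0.27
```

```bash
python3 - <<'E'
from h import *
from station import r,optics
np.set_printoptions(precision=4,suppress=True)
s=r.sense(); print({k:s[k] for k in("time","eef_pos","eef_rot","contact_force","width","wrist_torque")})
for n in("side","top"):
    f=optics.grab_frame(n); cv2.imwrite(f"pics/{n}9.png",cv2.resize(f["color"][100:260,180:400],None,fx=3,fy=3))
    c=blob(f,(22,150,80),(35,255,255))[0]; m=np.zeros(f["range_z"].shape,np.uint8); cv2.drawContours(m,[c],-1,255,-1); m=cv2.erode(m,np.ones((5,5)))
    h=cv2.cvtColor(f["color"],cv2.COLOR_BGR2HSV); m&=cv2.inRange(h,(22,150,80),(35,255,255))
    v,u=np.nonzero(m); p=depth(f,np.c_[u,v]); p=p[abs(p[:,2]-np.median(p[:,2]))<.02]; md=p.mean(0)
    print(n,md,"slope",np.linalg.lstsq(np.c_[p[:,:2]-md[:2],np.ones(len(p))],p[:,2],rcond=None)[0])
    q=plane(f,c[:,0],md[2]); print("blade rect",cv2.minAreaRect((q[:,:2]*1000).astype(np.float32)))
E
```

```text
{'time': 13.2, 'eef_pos': array([ 0.5203, -0.3025,  0.0705]), 'eef_rot': array([-179.8975,   -0.2267,   78.2731]), 'contact_force': array([ 0.0808, -0.0435, -0.8355]), 'width': 0.2699276407028502, 'wrist_torque': array([-0.1051,  0.0609,  0.0279])}
side [ 0.548  -0.1847  0.0741] slope [-0.0049 -0.0007  0.0741]
blade rect ((542.5955200195312, -199.28829956054688), (134.84019470214844, 75.9696273803711), 78.37476348876953)
top [ 0.5408 -0.1984  0.0754] slope [-0.0035 -0.0021  0.0754]
blade rect ((540.1292724609375, -202.2735137939453), (135.2128143310547, 78.42511749267578), 79.02433776855469)
```

View pics/side9.png

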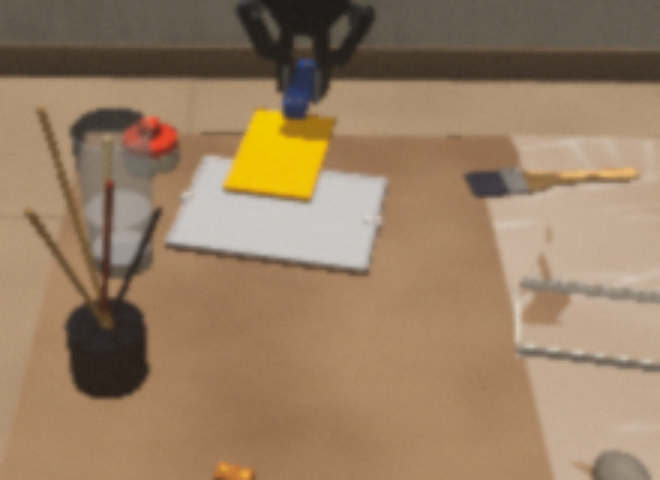

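View pics/top9.png

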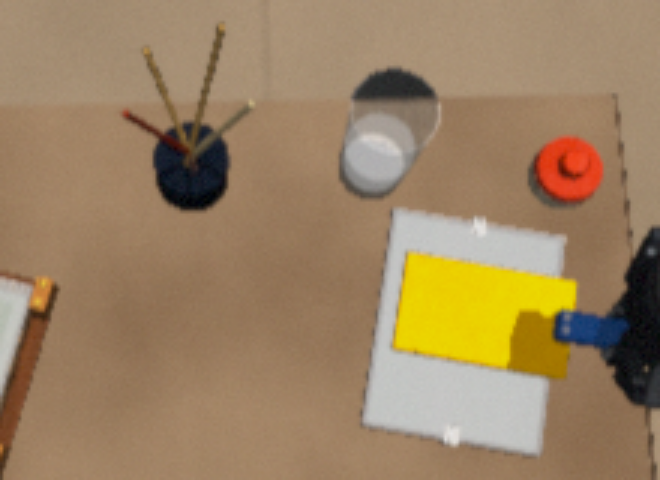

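The board is level (slopes under 0.005) and within about 3 mm of frame_c's centre. It still has about 58 mm to go, so I'll lower 52 mm first.

>>> {"fn": "send_rows", "kwargs": {"targets": [[[1,2,-7],[0,0,0],0],[[1,2,-14],[0,0,0],0],[[1,2,-21],[0,0,0],0],[[1,2,-28],[0,0,0],0],[[1,2,-35],[0,0,0],0],[[1,2,-41],[0,0,0],0],[[1,2,-46],[0,0,0],0],[[1,2,-50],[0,0,0],0],[[1,2,-52],[0,0,0],0],[[1,2,-52],[0,0,0],0]]}}

```text
time: 14.55
eef_pos: [0.5213, -0.2997, 0.0186]
eef_rot: [-179.9, -0.2, 78.3]
contact_force: [-0.3, -0.5, -1.8]
width: 0.274
```

>>> {"fn": "send_rows", "kwargs": {"targets": [[[0,0,-0.5],[0,0,0],0],[[0,0,-1],[0,0,0],0],[[0,0,-1.5],[0,0,0],0],[[0,0,-2],[0,0,0],0],[[0,0,-2.5],[0,0,0],0],[[0,0,-3],[0,0,0],0],[[0,0,-3.5],[0,0,0],0],[[0,0,-4],[0,0,0],0],[[0,0,-4.5],[0,0,0],0],[[0,0,-4.5],[0,0,0],0]]}}

```text
time: 15.8
eef_pos: [0.5212, -0.2997, 0.014]
eef_rot: [-179.9, -0.2, 78.3]
contact_force: [-0.2, -0.3, -2.0]
width: 0.275
```

>>> {"fn": "send_rows", "kwargs": {"targets": [[[0,0,-0.3],[0,0,0],0],[[0,0,-0.6],[0,0,0],0],[[0,0,-0.9],[0,0,0],0],[[0,0,-1.2],[0,0,0],0],[[0,0,-1.5],[0,0,0],0],[[0,0,-1.5],[0,0,0],0],[[0,0,-1.5],[0,0,0],0],[[0,0,-1.5],[0,0,0],0],[[0,0,-1.5],[0,0,0],0],[[0,0,-1.5],[0,0,0],0]]}}

```text
time: 17.05
eef_pos: [0.5212, -0.2998, 0.0126]
eef_rot: [-179.9, -0.2, 78.3]
contact_force: [-1.4, -1.6, 1.2]
width: 0.273
```

```bash
python3 - <<'E'
from h import *
from station import r,optics
np.set_printoptions(precision=4,suppress=True)
s=r.sense(); print({k:s[k] for k in("time","eef_pos","contact_force","width","wrist_torque")})
for n in("side","top"):
    f=optics.grab_frame(n); cv2.imwrite(f"pics/{n}10.png",cv2.resize(f["color"][100:260,180:400],None,fx=3,fy=3))
    c=blob(f,(22,150,80),(35,255,255))[0]; m=np.zeros(f["range_z"].shape,np.uint8); cv2.drawContours(m,[c],-1,255,-1); m=cv2.erode(m,np.ones((5,5)))
    m&=cv2.inRange(cv2.cvtColor(f["color"],cv2.COLOR_BGR2HSV),(22,150,80),(35,255,255))
    v,u=np.nonzero(m); p=depth(f,np.c_[u,v]); p=p[abs(p[:,2]-np.median(p[:,2]))<.02]; md=p.mean(0)
    print(n,md,"slope",np.linalg.lstsq(np.c_[p[:,:2]-md[:2],np.ones(len(p))],p[:,2],rcond=None)[0])
    q=plane(f,c[:,0],md[2]); print("blade rect",cv2.minAreaRect((q[:,:2]*1000).astype(np.float32)))
    print("frame z near", depth(f,[[330,235],[335,185]])[:,2] if n=="top" else depth(f,[[260,180],[285,180]])[:,2])
E
```

```text
{'time': 17.05, 'eef_pos': array([ 0.5212, -0.2998,  0.0126]), 'contact_force': array([-1.425 , -1.6072,  1.2204]), 'width': 0.2727898822473578, 'wrist_torque': array([-0.0799,  0.1096,  0.0714])}
side [ 0.5487 -0.1821  0.0169] slope [-0.0016  0.0022  0.0169]
blade rect ((543.2750854492188, -196.37149047851562), (134.21817016601562, 75.88198852539062), 78.46746063232422)
frame z near [0.0163 0.0106]
top [ 0.5417 -0.1943  0.0179] slope [-0.0033  0.0043  0.0179]
blade rect ((540.6458740234375, -198.51638793945312), (134.91531372070312, 77.9083480834961), 78.31689453125)
frame z near [0.0102 0.011 ]
```

View pics/side10.png

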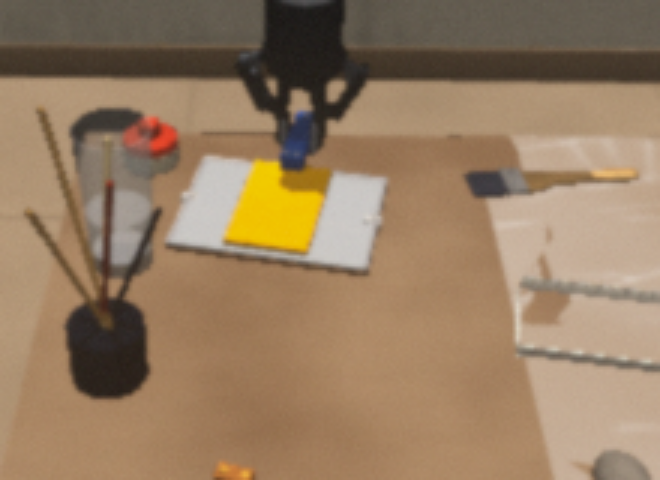

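The board is in contact (about +3 N) and lies flat: blade top at 17–18 mm, on the frame's middle. I'll release and rise.

>>> {"fn": "send_rows", "kwargs": {"targets": [[[0,0,0],[0,0,0],0.3],[[0,0,0],[0,0,0],0.4],[[0,0,0],[0,0,0],0.5],[[0,0,0],[0,0,0],0.65],[[0,0,0],[0,0,0],0.8],[[0,0,0],[0,0,0],0.9],[[0,0,0],[0,0,0],0.9],[[0,0,0],[0,0,0],0.9],[[0,0,2],[0,0,0],0.9],[[0,0,5],[0,0,0],0.9]]}}

```text
time: 18.4
eef_pos: [0.5212, -0.2997, 0.0178]
eef_rot: [-179.9, -0.2, 78.3]
contact_force: [0.1, -0.1, -0.6]
width: 0.902
```

>>> {"fn": "send_rows", "kwargs": {"targets": [[[0,0,10],[0,0,0],0.9],[[0,0,20],[0,0,0],0.9],[[0,0,35],[0,0,0],0.9],[[0,0,50],[0,0,0],0.9],[[0,0,70],[0,0,0],0.9],[[0,0,90],[0,0,0],0.9],[[0,0,110],[0,0,0],0.9],[[0,0,125],[0,0,0],0.9],[[0,0,130],[0,0,0],0.9],[[0,0,130],[0,0,0],0.9]]}}

```text
time: 19.65
eef_pos: [0.5212, -0.2997, 0.1478]
eef_rot: [-179.9, -0.2, 78.3]
contact_force: [-0.1, -0.1, 0.1]
width: 0.895
```

```bash
python3 - <<'E'
from h import *
from station import r,optics
np.set_printoptions(precision=4,suppress=True)
s=r.sense(); print({k:s[k] for k in("time","eef_pos","contact_force","width")})
for n in("side","top"):
    f=optics.grab_frame(n); cv2.imwrite(f"pics/{n}11.png",f["color"])
    c=blob(f,(22,150,80),(35,255,255))[0]; m=np.zeros(f["range_z"].shape,np.uint8); cv2.drawContours(m,[c],-1,255,-1); m=cv2.erode(m,np.ones((5,5)))
    m&=cv2.inRange(cv2.cvtColor(f["color"],cv2.COLOR_BGR2HSV),(22,150,80),(35,255,255))
    v,u=np.nonzero(m); p=depth(f,np.c_[u,v]); p=p[abs(p[:,2]-np.median(p[:,2]))<.02]; md=p.mean(0)
    print(n,md,"slope",np.linalg.lstsq(np.c_[p[:,:2]-md[:2],np.ones(len(p))],p[:,2],rcond=None)[0])
    q=plane(f,c[:,0],md[2]); print("blade rect",cv2.minAreaRect((q[:,:2]*1000).astype(np.float32)))
    hs=cv2.cvtColor(f["color"],cv2.COLOR_BGR2HSV); w=cv2.inRange(hs,(0,0,150),(180,40,255))|cv2.inRange(hs,(22,150,80),(35,255,255))
    for c in sorted(cv2.findContours(w,0,2)[0],key=cv2.contourArea)[::-1][:2]:
        print("white",cv2.minAreaRect((plane(f,c[:,0],.01)[:,:2]*1000).astype(np.float32)))
    if n=="top": print("cork,frame z",depth(f,[[157,215],[142,238]])[:,2])
E
```

```text
{'time': 19.65, 'eef_pos': array([ 0.5212, -0.2997,  0.1478]), 'contact_force': array([-0.0678, -0.0905,  0.1242]), 'width': 0.8945971548171316}
side [ 0.55   -0.1828  0.0168] slope [-0.0014  0.0001  0.0168]
blade rect ((543.286865234375, -196.4090576171875), (134.36318969726562, 75.89071655273438), 78.46744537353516)
white ((542.5650634765625, -198.2128448486328), (150.67276000976562, 191.52908325195312), 78.58778381347656)
white ((521.9947509765625, 217.863037109375), (103.6299819946289, 162.4226531982422), 76.29056549072266)
top [ 0.5418 -0.1943  0.0179] slope [0.0006 0.0024 0.0179]
blade rect ((540.733642578125, -198.55508422851562), (134.94229125976562, 77.65510559082031), 78.36983489990234)
white ((540.6934204101562, -200.070556640625), (147.23724365234375, 194.2798309326172), 78.78715515136719)
white ((522.802490234375, 228.49624633789062), (98.06793212890625, 162.927001953125), 73.95054626464844)
cork,frame z [0.0619 0.0223]
```

View pics/top11.png

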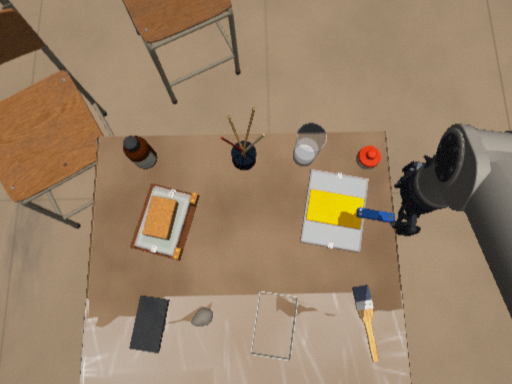

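View pics/side11.png

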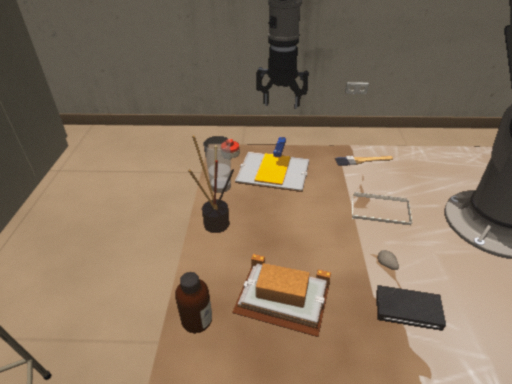

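The board lies flat at (335,208) in the top view, centred on frame_c. The stack sits level in the jig at (160,217), the bystanders look untouched, and the gripper is clear.

```bash
python3 -c "
from station import ticket; print(ticket.finish_job())"
```

```text
the job is handed in; nothing more can be done
None
```

I drew the pressing board out along the jig's +x by about 150 mm, then laid it flat on the middle of the large frame and let go. The job was handed in at about 20 s of the 48 s allowed; the hand-in reported no verdict.

My last checks, all from the camera images and the tool's state:
- **Stack:** it settled level in the jig. The cork's top was at 62 mm. Frame_b's top was at 24 mm when I checked right after the draw. One pixel on its rim read 22 mm at the end, which is within the depth noise.
- **Board on the large frame:** the centres are within about 2 mm of each other. The blade slopes by less than 0.003, and its top is at 17–18 mm, where 18 mm is expected.
- **Large frame:** it moved less than 1 mm. The tool reading changed by only about 3 N as the board touched down, well under the 40 N limit.
- **Bystanders and gripper:** the bystanders look unmoved by eye in both views. The gripper is open and about 130 mm above the board, with no contact force.

None of these checks failed. One plane fit of the board just after lifting gave a nonsense slope of 0.59, probably from stray points in the mask. I redid it with a cleaner mask above the large frame, and it showed the board level.

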